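# Press a tea brick into its case with a ratchet pusher and wind the pusher back

### The arm

A 7-joint arm with a two-finger parallel gripper is mounted at the origin on the work surface. World frame = base frame: x ahead of the robot, y to its left, z up, the work surface at z = 0. Lengths are in m, angles in rad, forces in N, time in s.
With the tool pointing down it reaches from about 0.35 to 0.9 m from the base axis. Payload 7.2 kg.
Tool frame: the origin (TCP) lies midway between the tips of the shut fingers; the grasp point (between the pads) lies 19 mm behind it (hold_point_z is the distance from the TCP to the grasp point, in m); y points along the fingers, z is the direction in which the jaws open and shut, and the axes are right-handed (so a half turn about y gives the same grasp; the last joint's range is limited). The gripper opens to 85 mm and grips with 20 to 120 N. Pads are 22 mm wide; open, the fingers measure 114 mm over their backs; the gripper's body (76 mm by 85 mm) begins 54 mm behind the grasp point. The pads swing forward as they close: fully open they stand 13 mm farther back than shut.
Start: joints at [-1.302, 0.411, -0.013, 1.596, 0.006, 1.134, -0.082], TCP at [0.207, 0.59, 0.231] pointing down, gripper open.
Joint ranges: [-2.95, 2.95], [-0.29, 1.99], [-1.47, 1.44], [0.14, 2.54], [-1.03, 4.17], [0.13, 1.85], [-2.86, 2.86]. Speed limits (rad/s): [2.39, 2.39, 3.01, 3.01, 3.14, 3.14, 3.14].

### API

Orientations are given as [roll, pitch, yaw] about the fixed x, y, z axes, in that order (R = Rz(yaw) Ry(pitch) Rx(roll)).
In Python, from station import * gives the robot as it stands. The module is installed in compiled form; this text tells all that it offers.
- The arm moves only by the shell command python3 -m jog 'ROWS' [FORCE]. ROWS is JSON, a list that holds one entry, the list of rows, each a list of 7 numbers: the turn, a rotation vector about the tool's x, y, z in rad, then the shift along the tool's x, y, z in cm, then the opening, from 0 (shut) to 1 (fully open). In form: [[[wx, wy, wz, x, y, z, gripper], ...]]. A call has 1 to 8 rows; each row shifts and turns the pose as measured when the row begins, along the tool's axes as they then stand; what a row does not reach is not made up. A row lasts 1/10 s, in which the tool goes at most 50 mm and 8.59 degrees, less where a joint would pass 70% of its speed; a pose out of reach is approached as far as the arm can. A call is refused whole if a number of a shift passes 5 or a number of a turn 0.15, either way. A call with a gripper value outside its range is refused whole. The fingers move at their own pace and stop on an object; FORCE is the grip in N (left out, the last holds). Time passes only in rows, so rows that do not move let the fingers close. It gives the time, the measured TCP pose, the force and the opening at its end, in the units of the state.
- read_state(): the state, without advancing time (a new reading comes with each control period).
- get_image(name): name is "side" or "top" or "wrist"; returns a dict with "color" (420x560x3 uint8, blue, green, red), "mtx" (3x3 intrinsics, pixels), "rvec" (rotation vector, rad) and "tvec" (3), from world to camera coordinates, as OpenCV has them; the wrist camera has in their place "mount" (4x4, takes a point from camera to tool coordinates, whose origin is the TCP and whose axes are the tool frame's). Camera axes: x right, y down, z forward; pixel columns grow to the right and rows downward; lengths in m; the calibration is good to about 2 mm. The wrist camera is an equidistant fisheye: a pixel r from the principal point sees the ray r / f radians off the axis. A picture is of the moment at which its call begins: read the wrist's pose just before it. There is no depth.
- finish_job(): hands the job in, once; it reports no verdict.
The state is a dict: "time_s": time; "q": joint angles; "dq": joint speeds; "effort": joint torques, N m; "tool_pos": TCP position; "tool_rot": TCP orientation; "wrist_force": force on the tool from outside, world axes, zero at the start; "moment": the same for the moment, N m; "gripper_width": finger opening in m.
Only numpy, scipy, OpenCV 4.12 (cv2) and the standard library are available. Lean on these libraries where they do the work, as an engineer would, in place of code of your own. Each camera call takes 0.05 s, during which the arm holds its last target.

### The job

Wind the black knob of the boxing jig clockwise, click by click, until its sprung foot presses the tea brick firmly (about 10 N) against the packing at the closed end of the wooden case and the ratchet holds it pressed with your hand off the knob, but never much over 20 N, which would crush it. Then tip the pawl right over by its brass ball so that it stays clear of the wheel, and wind the knob back until the foot stands some 20 mm clear of the brick. Move the brick only with the knob and leave it home in its case, never force the knob back against the pawl, and leave the crockery and other things where they are.

Things in the scene. Friction and masses are not known exactly. Their poses are not given: they have to be found in the camera images.
- jig: Boxing jig: bamboo board 180 x 420 mm, 16 mm thick, fixed. Origin: on the table straight under the knob's vertical axis. +y is the pushing direction (towards the case), +x away from the robot, +z up; 'jig x/y' below are these axes. From -y to +y it carries the pawl's brass ball, the ratchet wheel with knob, the sprung foot, the tea brick, the case
- case: Open-topped wooden case, 85 x 83 mm, 36 mm high, 6 mm walls, fixed. Origin: middle of its open end on the board (175 mm along jig y from the knob's axis, z 0.016); axes as the jig's. At its closed end stands an 8 mm cork packing board whose face lies anywhere from 38 to 56 mm along +y: not measured, the brick must be felt to meet it; it does not give way
- brick_center (a point): Centre of the tea brick: dark pressed tea, 70 mm (jig x) x 100 mm (jig y) x 30 mm high, about 0.25 kg, loose, flat on the board between guides with 1.5 mm play a side, far end already inside the case. Slides with 1 to 2 N of friction
- tea_brick: The same tea brick; origin at the centre of its underside
- foot_face (a point): Middle of the pressing face of the sprung foot, a wooden plate 64 mm wide and 26 mm high that pushes the brick along jig +y; 3 to 14 mm short of it at the start. Its springs give 2 N per mm, up to 16 mm. The rack carrying it moves 16 mm per rad of knob: once the brick meets the packing, each click adds about 8 N of pressing and 0.13 N m of knob torque
- knob (a joint): Turn of knob and ratchet wheel, rad: 0 at the start, growing clockwise from above (advance); range -0.4 to 3.6. 24 teeth: the pawl drops in each time it passes a multiple of 0.262 by 0.02. Let go under load, the knob springs back to the last multiple and is held. Friction 0.04 to 0.1 N m plus 0.03 N m per rad/s
- knob_grip (a point): Point on the knob's vertical axis at grip height. Round fluted black knob, 44 mm across, from 17 mm below this point to 15 mm above (z 0.098 to 0.130) on a 24 mm stem; under it the ratchet wheel, 92 mm across, with upright saw teeth up to z 0.048. Beside the stem the tipped-over pawl's nose stands up to z 0.082. Can be gripped from above at any yaw
- pawl (a joint): Swing of the pawl, rad, about a shaft along jig y: about 0.02 seated behind a tooth, up to 0.16 while riding over one, 1.05 tipped right over against its stop. The brass ball's weight holds it either way: past about 0.45 it falls over by itself and stays
- pawl_ball (a point): Centre of the brass ball (26 mm across) on top of the pawl's 7 mm steel arm. Seated: 6 mm along jig +x and 108 mm along -y from the knob's axis, z 0.114; the shaft is 26 mm further to +x at z 0.056. Pushing the ball to jig +x tips the pawl off: under 1 N unloaded, 2 to 5 N while it holds the pressed brick. Tipped over, the ball lies 63 mm further to +x, z 0.107
- cup_a: Bystander: small pale green cup, 64 mm across, 45 mm high, origin under its middle
- gaiwan: Bystander: white lidded tea bowl, 96 mm across, 78 mm high, origin under its middle
- pick: Bystander: wooden tea pick 170 x 7 x 7 mm, origin under its middle
- jug: Bystander: glass jug 84 mm across, 100 mm high, origin under its middle
- paper_cups: Bystander: stack of paper cups 75 mm across, 110 mm high, origin under its middle
- tea_cake: Bystander: round tea cake 190 mm across, 30 mm high, on a wrapper, origin under its middle
- cup_b: Bystander: small white cup 64 mm across, 45 mm high, origin under its middle
There are look-alikes about, which are no part of the job. Leave any pink or red look-alike of the tea_brick alone.

How it is judged:
On the way, in this order (a step that is already met when the one before it is completed fails the run):
1. the foot presses the brick against the packing with at least 5 N, held by the seated pawl alone, with the fingers off the knob (contact force between tea_brick and case above 5 N and value of joint pawl below 0.1 rad and contact force between the fingers and knob below 0.2 N), for 0.3 s.
2. the pawl is tipped right over, clear of the wheel (value of joint pawl above 0.9 rad), for 0.2 s.
At the end, for the whole second after the job is handed in: Pawl tipped over (above 0.9 rad); foot's face over 65 mm from the brick's centre (15 mm clear of the brick); brick flat in the case where it was pressed home, its centre from 14.5 mm short of to 9 mm inside the case's open end; brick and knob at rest (value of joint pawl above 0.9 rad and horizontal distance between foot_face and brick_center above 0.065 m and y of brick_center in the frame of case between -0.0145 and 0.009 m and z of brick_center in the frame of case below 0.019 m and linear speed of tea_brick below 0.01 m/s and velocity of joint knob between -0.05 and 0.05 rad/s); the robot touches nothing.
It fails at once if the brick is pressed against its case with more than 24 N (contact force between tea_brick and case above 24 N).
It fails at once if the knob is forced back against the pawl (more than 35 N between pawl and wheel) (contact force between pawl and knob above 35 N).
It fails at once if the hand touches the brick (contact force between any of the fingers, the arm and tea_brick above 1 N).
It fails at once if a bystander is moved by more than 30 mm (distance of any of cup_a, gaiwan, pick, jug, paper_cups, tea_cake, cup_b from where it was at the start of the episode above 0.03 m).
It also fails if it takes over 64 s, if anything falls off the work surface, if the arm or the gripper's body presses on something with over 40 N, if the wrist force passes 120 N, or if a joint passes its speed limit or range.

## Working session

There is one attempt and no reset: what is moved stays moved. The work goes in short steps, Python scripts to look and compute and a shell command to move; the robot and the scene stay as the last step left them, time stands still between calls to the robot, and variables do not carry over. Pictures are saved under pics/ and viewed, and the job is handed in when it is done.

```bash
mkdir -p pics
cat > h.py <<'E'
from station import *
import numpy as np, cv2
from scipy.spatial.transform import Rotation as R
def cam(im):
    Rm=cv2.Rodrigues(np.array(im["rvec"],float))[0]; t=np.array(im["tvec"],float).ravel()
    return Rm,-Rm.T@t,np.array(im["mtx"],float)
def ray(im,u,v):
    Rm,c,K=cam(im); d=Rm.T@np.linalg.inv(K)@np.array([u,v,1.]); return c,d/np.linalg.norm(d)
def onplane(im,u,v,z):
    c,d=ray(im,u,v); return c+d*(z-c[2])/d[2]
def tri(rs):
    A=0;b=0
    for c,d in rs:
        P=np.eye(3)-np.outer(d,d);A=A+P;b=b+P@c
    p=np.linalg.solve(A,b); return p,[np.linalg.norm((np.eye(3)-np.outer(d,d))@(p-c)) for c,d in rs]
def proj(im,p):
    return cv2.projectPoints(np.array([p],float),np.array(im["rvec"],float),np.array(im["tvec"],float),np.array(im["mtx"],float),None)[0].ravel()
E
python3 - <<'E'
from h import *
s=read_state(); print({k:np.round(v,3).tolist() for k,v in s.items()})
for n in("side","top","wrist"):
    im=get_image(n); cv2.imwrite(f"pics/{n}0.png",im["color"]); print(n,im["mtx"], cam(im)[1] if n!="wrist" else im["mount"])
E
```

```text
{'time_s': 0.0, 'q': [-1.302, 0.412, -0.013, 1.597, 0.006, 1.134, -0.082], 'dq': [0.0, -0.0, -0.001, -0.0, -0.001, 0.0, 0.001], 'effort': [0.0, -60.064, 0.682, -29.942, 0.014, 0.011, -0.0], 'tool_pos': [0.206, 0.589, 0.23], 'tool_rot': [-1.572, -0.0, -0.337], 'wrist_force': [0.114, -0.427, 0.406], 'moment': [-0.013, 0.044, -0.032], 'gripper_width': 0.086}
side [[505.30107921   0.         284.37684795]
 [  0.         505.30107921 202.99631573]
 [  0.           0.           1.        ]] [-0.01532644 -1.31858493  1.28010206]
top [[443.85718554   0.         275.41236509]
 [  0.         443.85718554 208.63923114]
 [  0.           0.           1.        ]] [ 0.40480558 -0.03749004  1.42517361]
wrist [[325.1922621    0.         277.88474783]
 [  0.         325.1922621  208.41841091]
 [  0.           0.           1.        ]] [[-2.69991039e-04  9.46799661e-01  3.21823444e-01 -8.19743096e-02]
 [-4.96809550e-05 -3.21823468e-01  9.46799690e-01 -1.42500413e-01]
 [ 9.99999962e-01  2.39638936e-04  1.33927364e-04 -7.53026557e-04]
 [ 0.00000000e+00  0.00000000e+00  0.00000000e+00  1.00000000e+00]]
```

View pics/top0.png

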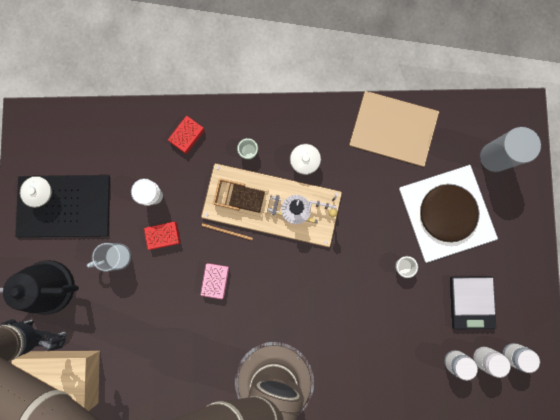

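View pics/side0.png

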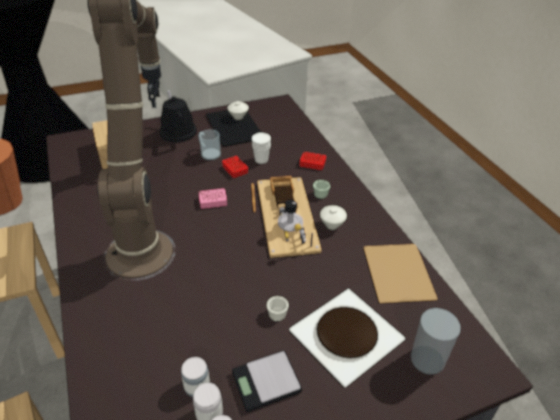

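View pics/wrist0.png

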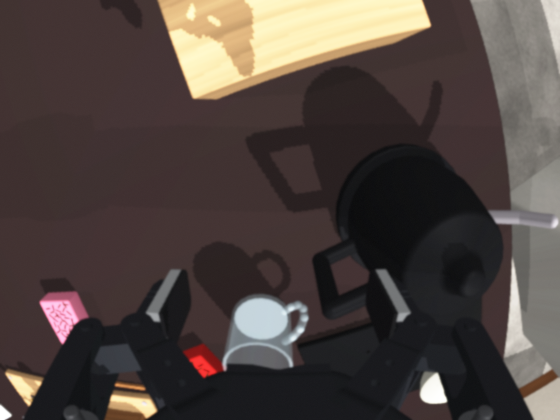

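Top view: the jig runs from the case (228,193) through the dark brick (247,199) to the knob (297,208), with the ball near (333,212). Red look-alikes sit at (186,134) and (162,236), a pink one at (215,281). The brown round thing at (449,213) is the tea cake. The wanted brick is the dark one on the board. Cropping close.

Run:
```python
import cv2
a=cv2.imread("pics/top0.png")[150:260,190:355]; cv2.imwrite("pics/tc.png",cv2.resize(a,None,fx=4.8,fy=4.8,interpolation=cv2.INTER_CUBIC))
a=cv2.imread("pics/side0.png")[165:265,240:350]; cv2.imwrite("pics/sc.png",cv2.resize(a,None,fx=6,fy=6,interpolation=cv2.INTER_CUBIC))
```

```text
(no output)
```

View pics/tc.png

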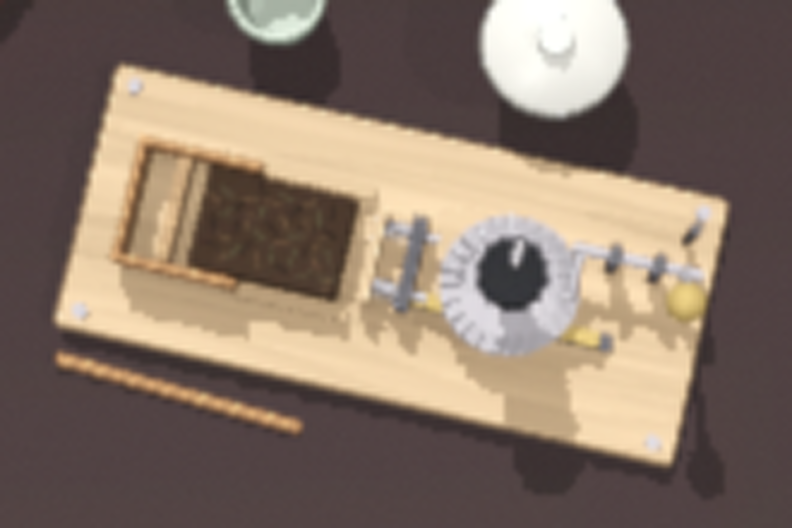

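View pics/sc.png

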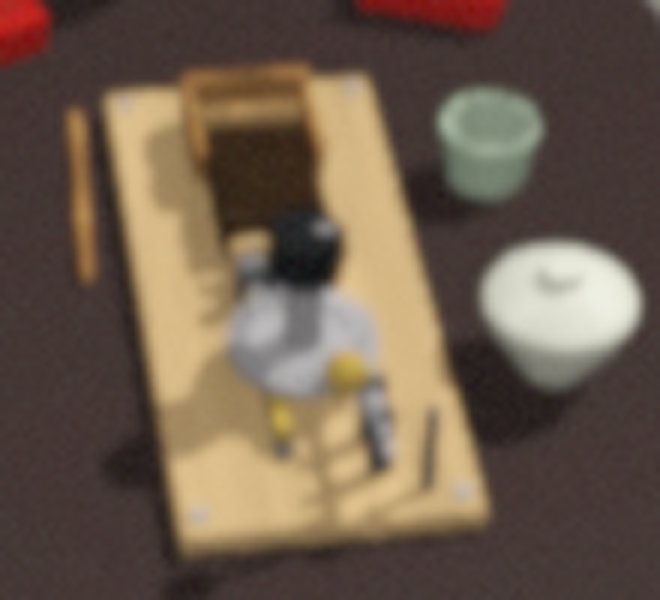

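Run:
```python
from h import *
T=get_image("top");S=get_image("side")
def blob(im,box,lo,hi,name):
    x0,y0,x1,y1=box; h=cv2.cvtColor(im["color"],cv2.COLOR_BGR2HSV)[y0:y1,x0:x1]
    m=cv2.inRange(h,lo,hi); n,l,st,c=cv2.connectedComponentsWithStats(m)
    for i in range(1,n):
        if st[i,4]>8: print(name,c[i]+[x0,y0],st[i,2:5])
    n=1+np.argmax(st[1:,4]); return c[n]+[x0,y0]
kt=blob(T,(285,195,310,220),(0,0,0),(180,255,65),"knobT")
ks=blob(S,(280,195,302,222),(0,0,0),(180,255,60),"knobS")
bt=blob(T,(327,205,340,220),(18,90,90),(35,255,255),"ballT")
bs=blob(S,(292,220,305,232),(18,90,70),(35,255,255),"ballS")
print("knob",tri([ray(T,*kt),ray(S,*ks)]),onplane(T,*kt,.125))
pb,_=tri([ray(T,*bt),ray(S,*bs)]);print("ball",pb,_,onplane(T,*bt,.116))
q=np.array([[118,66],[728,203],[671,466],[55,324]])/4.8+[190,150]
P=np.array([onplane(T,*a,.016) for a in q]);print(P)
print([np.linalg.norm(P[i]-P[i-1]) for i in range(4)])
# jig y: from B/C side to A/D side
v=(P[0]+P[3]-P[1]-P[2])/2; v/=np.linalg.norm(v); print("jig y dir",v, "yaw",np.arctan2(-v[0],v[1]))
w=(P[0]+P[1]-P[2]-P[3]);w/=np.linalg.norm(w); print("jig x",w, np.arctan2(w[1],w[0]))
```

```text
knobT [296.07272727 207.63636364] [ 13  13 110]
knobS [287.66666667 203.01092896] [ 16  18 183]
ballT [332.36363636 212.60606061] [10  9 66]
ballS [297.175 227.4  ] [ 6  8 40]
knob (array([ 0.52966555, -0.07076656,  0.12718895]), [np.float64(0.002470457965770159), np.float64(0.0024704579657702456)]) [ 0.5322344  -0.07161329  0.125     ]
ball [ 0.51770171 -0.17958232  0.10818885] [np.float64(0.00016738184777406314), np.float64(0.00016738184777413199)] [ 0.51687408 -0.178684    0.116     ]
[[ 0.68907122  0.18628599  0.016     ]
 [ 0.5900808  -0.22064594  0.016     ]
 [ 0.41637001 -0.17874283  0.016     ]
 [ 0.51547433  0.22813482  0.016     ]]
[np.float64(0.1785698907191563), np.float64(0.4187991129661718), np.float64(0.1786933323277927), np.float64(0.41877331542713486)]
jig y dir [0.23651057 0.97162892 0.        ] yaw -0.23877295582821104
jig x [ 0.97213387 -0.2344264   0.        ] -0.2366284859413819
```

Jig yaw is about -0.238 and the board measures 418 x 179 mm, as it should. The ball sits where the knob's position predicts, to about 4 mm. I'm moving over the knob with the current yaw kept, which leaves q7 plenty of travel.

```bash
python3 -m jog '[[[0,0,0,3.3,0,-3.2,1],[0,0,0,3.3,0,-3.2,1],[0,0,0,3.3,0,-3.2,1],[0,0,0,3.3,0,-3.2,1],[0,0,0,3.3,0,-3.2,1],[0,0,0,3.3,0,-3.2,1],[0,0,0,3.3,0,-3.2,1],[0,0,0,3.3,0,-3.2,1]]]' 40
```

```text
time_s: 1.05
tool_pos: [0.3724, 0.2554, 0.2287]
tool_rot: [-1.57, 0.003, -0.325]
wrist_force: [0.8, 0.7, 0.4]
gripper_width: 0.0855
```

```bash
python3 -m jog '[[[0,0,0,3.3,0,-3.3,1],[0,0,0,3.3,0,-3.3,1],[0,0,0,3.3,0,-3.3,1],[0,0,0,3.3,0,-3.3,1],[0,0,0,3.3,0,-3.3,1],[0,0,0,3.3,0,-3.3,1],[0,0,0,3.0,0,-3.0,1],[0,0,0,3.0,0,-3.0,1]]]'
cat >> h.py <<'E'
def wray(im,s,u,v):
    K=np.array(im["mtx"]);M=np.array(im["mount"]);f=K[0,0]
    x=np.array([u-K[0,2],v-K[1,2]]);r=np.hypot(*x);th=r/f
    d=np.array([*(x/r*np.sin(th)),np.cos(th)]) if r>1e-9 else np.array([0,0,1.])
    Rt=R.from_euler('xyz',s["tool_rot"]).as_matrix()
    return Rt@M[:3,3]+s["tool_pos"],Rt@(M[:3,:3]@d)
def wproj(im,s,p):
    K=np.array(im["mtx"]);M=np.array(im["mount"]);Rt=R.from_euler('xyz',s["tool_rot"]).as_matrix()
    pt=Rt.T@(np.array(p)-s["tool_pos"]);pc=M[:3,:3].T@(pt-M[:3,3])
    r=np.hypot(*pc[:2]);th=np.arctan2(r,pc[2]);return K[:2,2]+pc[:2]/r*th*K[0,0]
def st():
    s=read_state();print(s["time_s"],"pos",np.round(s["tool_pos"],4),"rot",np.round(s["tool_rot"],3),"F",np.round(s["wrist_force"],2),"M",np.round(s["moment"],3),"q",np.round(s["q"],2),"w",np.round(s["gripper_width"],4));return s
E
python3 - <<'E'
from h import *
s=st();im=get_image("wrist");cv2.imwrite("pics/w1.png",im["color"])
print(wproj(im,s,[.534,-.072,.130]),wproj(im,s,[.517,-.179,.114]))
E
```

```text
time_s: 1.85
tool_pos: [0.5394, -0.0863, 0.2298]
tool_rot: [-1.565, -0.002, -0.324]
wrist_force: [0.7, 1.5, -0.0]
gripper_width: 0.0855
1.85 pos [ 0.5394 -0.0863  0.2298] rot [-1.565 -0.002 -0.324] F [ 0.69  1.52 -0.05] M [ 0.039 -0.01   0.024] q [-0.29  0.29  0.46  1.82 -0.15  1.07  1.47] w 0.0855
[293.20322099 195.96523173] [168.95448931 211.0036316 ]
```

View pics/w1.png

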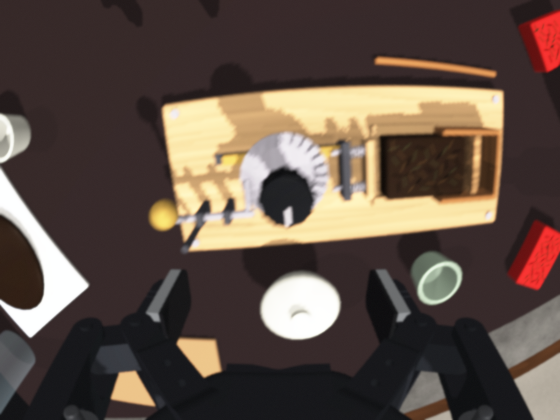

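The knob's black disc is at (286,196), the ball at (163,214) and the dark brick at (425,167). Now I'll triangulate the knob and ball with the wrist view.

Run:
```python
from h import *
s=read_state();im=get_image("wrist");c=im["color"]
def hull(c,box,lo,hi):
    x0,y0,x1,y1=box;m=cv2.inRange(cv2.cvtColor(c,cv2.COLOR_BGR2HSV)[y0:y1,x0:x1],lo,hi)
    k=max(cv2.findContours(m,cv2.RETR_EXTERNAL,cv2.CHAIN_APPROX_NONE)[0],key=cv2.contourArea);(a,b),r=cv2.minEnclosingCircle(k);e=cv2.fitEllipse(cv2.convexHull(k));print((a+x0,b+y0),r,e)
    return np.array([a+x0,b+y0])
k=hull(c,(250,160,325,235),(0,0,0),(180,255,50));b=hull(c,(140,190,180,235),(18,90,90),(35,255,255))
T=get_image("top");S=get_image("side");
rw=wray(im,s,*k)
for z in(.115,.125,.130):print(z,rw[0]+rw[1]*(z-rw[0][2])/rw[1][2])
print("knob",tri([rw,ray(T,296.5,207.2)]))
print("ball",tri([wray(im,s,*b),ray(T,332.4,212.6)]),tri([wray(im,s,*b),ray(T,332.4,212.6),ray(S,297.2,227.4)]))
```

```text
(296.5, 188.5) 28.991477966308594 ((46.79341506958008, 28.375904083251953), (54.22026443481445, 57.27246856689453), 165.7855224609375)
(172.5, 207.5357151031494) 14.951252937316895 ((32.12786865234375, 17.611299514770508), (28.09523582458496, 30.03813362121582), 172.2425994873047)
0.115 [ 0.53583597 -0.07651742  0.115     ]
0.125 [ 0.53299408 -0.07619844  0.125     ]
0.13 [ 0.53157313 -0.07603894  0.13      ]
knob (array([ 0.53370605, -0.07461503,  0.12260094]), [np.float64(0.0016596584200277368), np.float64(0.0016596584200277186)])
ball (array([ 0.51546933, -0.17807869,  0.12484672]), [np.float64(0.0007059090798251269), np.float64(0.0007059090798252766)]) (array([ 0.51712921, -0.18179113,  0.11160021]), [np.float64(0.0022172348822302574), np.float64(0.0025152750311654053), np.float64(0.0009506535591583883)])
```

Run:
```python
from h import *
s=st();print(s["dq"].__class__, np.abs(s["dq"]).max());im=get_image("wrist");c=im["color"];cv2.imwrite("pics/w2.png",c)
def hull(c,box,lo,hi):
    x0,y0,x1,y1=box;m=cv2.inRange(cv2.cvtColor(c,cv2.COLOR_BGR2HSV)[y0:y1,x0:x1],lo,hi)
    k=max(cv2.findContours(m,cv2.RETR_EXTERNAL,cv2.CHAIN_APPROX_NONE)[0],key=cv2.contourArea);print(cv2.boundingRect(k));(a,b),r=cv2.minEnclosingCircle(k);print((a+x0,b+y0),r)
    return np.array([a+x0,b+y0])
k=hull(c,(250,160,335,235),(0,0,0),(180,255,50));b=hull(c,(140,180,190,235),(18,90,90),(35,255,255))
T=get_image("top")
p,e=tri([wray(im,s,*k),ray(T,296.5,207.2)]);print("knob",p,e);p,e=tri([wray(im,s,*b),ray(T,332.4,212.6)]);print("ball",p,e)
o=np.array([wproj(im,s,[.534,-.073,z]) for z in(.13,.115)]);print(o)
cr=cv2.resize(c[140:260,130:350],None,fx=3.5,fy=3.5);cv2.imwrite("pics/w2c.png",cr)
```

```text
2.05 pos [ 0.5387 -0.0856  0.2293] rot [-1.565e+00 -1.000e-03 -3.260e-01] F [0.29 0.51 0.31] M [ 0.025  0.023 -0.014] q [-0.3   0.29  0.46  1.82 -0.15  1.07  1.46] w 0.0857
<class 'numpy.ndarray'> 0.035868166912284796
(11, 6, 55, 58)
(288.0, 195.0) 29.15485954284668
(11, 19, 37, 31)
(168.9166660308838, 213.5) 18.25542640686035
knob [ 0.53364844 -0.07419061  0.12158669] [np.float64(0.0012234011396267948), np.float64(0.0012234011396267852)]
ball [ 0.51731148 -0.17876457  0.11504283] [np.float64(0.00036283296194429554), np.float64(0.00036283296194451715)]
[[291.52578827 197.75086866]
 [290.6969205  192.43531481]]
```

View pics/w2c.png

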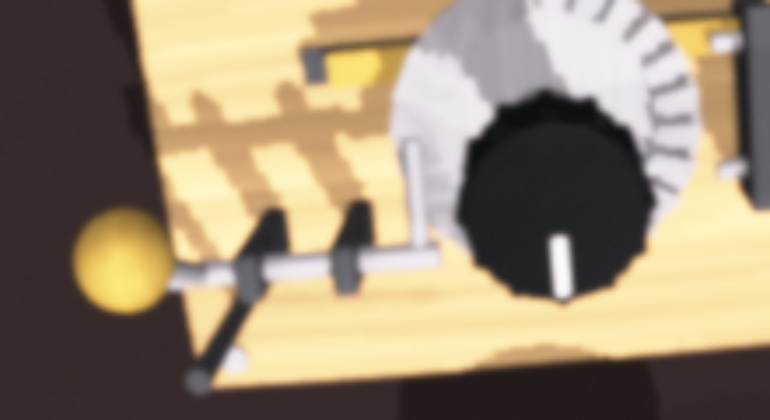

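Knob axis is about (0.535, -0.0735) and the ball (0.517, -0.179, 0.115), both consistent with the text. Descending and correcting sideways.

```bash
python3 -m jog '[[[0,0,0,-0.35,2,0.5,1],[0,0,0,-0.35,2.2,0.5,1],[0,0,0,0,2.2,0,1],[0,0,0,0,2.2,0,1],[0,0,0,0,2.0,0,1],[0,0,0,0,1.8,0,1],[0,0,0,0,0.6,0,1],[0,0,0,0,0,0,1]]]'
python3 - <<'E'
from h import *
s=st();im=get_image("wrist");c=im["color"];cv2.imwrite("pics/w3.png",c)
Rt=R.from_euler('xyz',s["tool_rot"]).as_matrix();print("to knob cm",Rt.T@(np.array([.535,-.0735,.092])-s["tool_pos"])*100)
E
```

```text
time_s: 2.95
tool_pos: [0.5342, -0.0547, 0.0974]
tool_rot: [-1.556, -0.001, -0.301]
wrist_force: [0.1, -0.4, 0.3]
gripper_width: 0.0859
2.95 pos [ 0.5342 -0.0547  0.0974] rot [-1.556e+00 -1.000e-03 -3.010e-01] F [ 0.08 -0.35  0.34] M [-0.034  0.03   0.021] q [-0.28  0.44  0.39  1.97 -0.25  0.78  1.52] w 0.0859
to knob cm [ 0.63058643  0.51046395 -1.78027874]
```

View pics/w3.png

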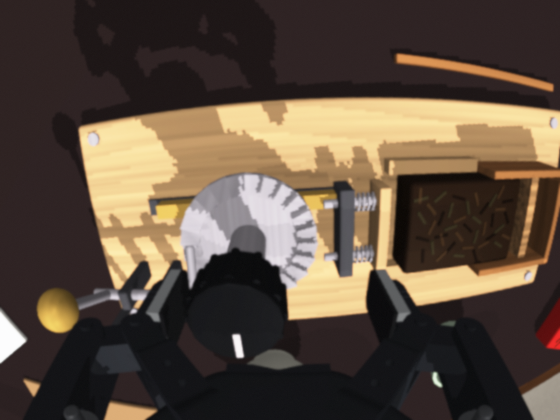

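The knob sits left of centre between the fingers, so the tool drifted about 18 mm; the spring stage and brick face are clear to see. Correcting.

```bash
python3 -m jog '[[[-0.015,0,0,0.3,0.1,-0.9,1],[0,0,0,0.3,0.2,-0.9,1],[0,0,0,0,0.2,0,1]]]'
python3 - <<'E'
from h import *
s=st()
Rt=R.from_euler('xyz',s["tool_rot"]).as_matrix();print("to knob cm",Rt.T@(np.array([.535,-.0735,.092])-s["tool_pos"])*100)
im=get_image("wrist");c=im["color"];cv2.imwrite("pics/w4.png",c)
E
```

```text
time_s: 3.3
tool_pos: [0.5366, -0.0749, 0.0952]
tool_rot: [-1.571, -0.006, -0.299]
wrist_force: [0.3, 0.4, -0.2]
gripper_width: 0.0851
3.3 pos [ 0.5366 -0.0749  0.0952] rot [-1.571 -0.006 -0.299] F [ 0.26  0.4  -0.22] M [-0.054  0.006 -0.052] q [-0.26  0.45  0.39  1.96 -0.24  0.77  1.55] w 0.0851
to knob cm [-0.19578485  0.31799856  0.08282813]
```

View pics/w4.png

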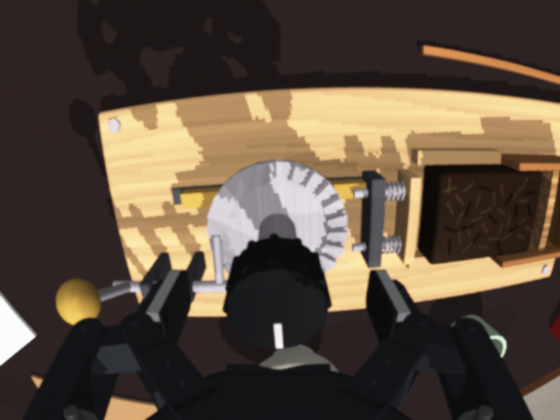

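Centred: the knob is at column 277 and the pads at 168 and 385. Gripping.

```bash
python3 -m jog '[[[0,0,0,-0.1,0.2,0,0],[0,0,0,0,0,0,0],[0,0,0,0,0,0,0],[0,0,0,0,0,0,0],[0,0,0,0,0,0,0],[0,0,0,0,0,0,0]]]' 60
python3 - <<'E'
from h import *
s=st()
E
```

```text
time_s: 3.95
tool_pos: [0.5353, -0.0751, 0.0934]
tool_rot: [-1.571, -0.006, -0.3]
wrist_force: [0.2, -1.0, 0.4]
gripper_width: 0.0427
3.95 pos [ 0.5353 -0.0751  0.0934] rot [-1.571 -0.006 -0.3  ] F [ 0.24 -0.95  0.42] M [-0.136  0.041  0.051] q [-0.26  0.45  0.39  1.97 -0.24  0.77  1.55] w 0.0427
```

```bash
python3 -m jog '[[[0,0.13,0,0,0,0,0],[0,0.13,0,0,0,0,0]]]'
python3 -c "
from h import *
s=st();im=get_image('wrist');cv2.imwrite('pics/w5.png',im['color'])
s=st()"
```

```text
time_s: 4.15
tool_pos: [0.5353, -0.0751, 0.0934]
tool_rot: [-1.57, -0.006, -0.566]
wrist_force: [0.3, -1.2, 1.2]
gripper_width: 0.0426
4.15 pos [ 0.5353 -0.0751  0.0934] rot [-1.57  -0.006 -0.566] F [ 0.31 -1.18  1.15] M [-0.374  0.236  0.047] q [-0.31  0.46  0.46  1.97 -0.28  0.77  1.32] w 0.0426
4.2 pos [ 0.5353 -0.0751  0.0934] rot [-1.57  -0.006 -0.573] F [-0.33  0.7   3.03] M [-0.196  0.336 -0.107] q [-0.31  0.46  0.46  1.97 -0.29  0.77  1.32] w 0.0427
```

View pics/w5.png

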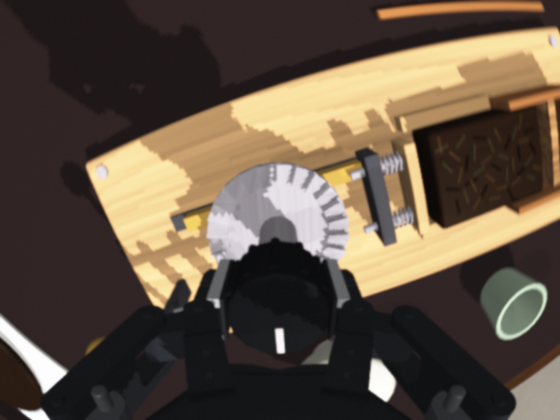

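The gripper and knob turned together (0.27 rad) and the foot is still short of the brick. Taking the next click and watching the joint-7 effort and the moment.

```bash
cat >> h.py <<'E'
def rep(y0=-0.300,pic=None):
    Ms=[];Es=[]
    T=None
    for i in range(3):
        s=read_state();Ms.append(s["moment"][2]);Es.append(s["effort"][6]);T=get_image("top")
    print("t",s["time_s"],"knob~",round(y0-s["tool_rot"][2],3),"Mz",np.round(Ms,3),"e7",np.round(Es,3),"pos",np.round(s["tool_pos"],4),"q7",round(float(s["q"][6]),2))
    if pic: cv2.imwrite(pic,cv2.resize(T["color"][165:245,195:345],None,fx=5,fy=5,interpolation=cv2.INTER_CUBIC))
    return s
E
python3 -m jog '[[[0,0.09,0,0,0,0,0],[0,0.09,0,0,0,0,0],[0,0.09,0,0,0,0,0]]]'
python3 -c "
from h import *
rep(pic='pics/t5.png')"
```

```text
time_s: 4.5
tool_pos: [0.5354, -0.075, 0.0934]
tool_rot: [-1.569, -0.006, -0.843]
wrist_force: [-0.1, -1.0, 1.3]
gripper_width: 0.0428
t 4.6 knob~ 0.542 Mz [ 0.045 -0.095 -0.021] e7 [ 1.188  0.838 -1.045] pos [ 0.5354 -0.075   0.0934] q7 1.09
```

View pics/t5.png

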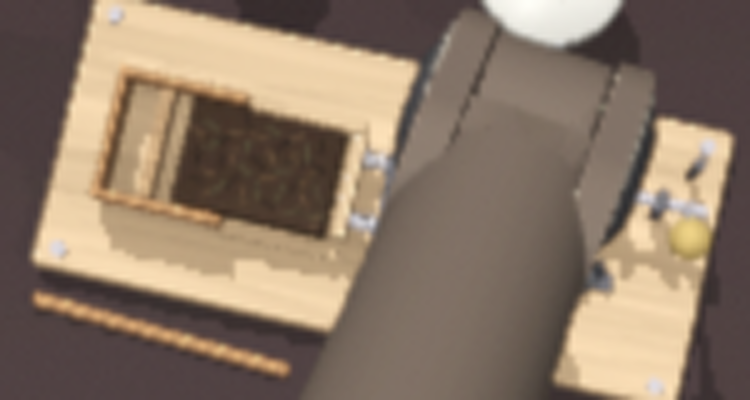

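The top view still shows the foot plate, springs and brick while I grip. I'll sample a brightness profile along the jig's axis to track the foot, brick and packing.

```bash
cat >> h.py <<'E'
KN=np.array([.535,-.0735]);YAW=-.2375
def prof(T,z=.046,ys=np.arange(.07,.262,.002),xs=np.linspace(-.022,.022,12)):
    ex=np.array([np.cos(YAW),np.sin(YAW)]);ey=np.array([-np.sin(YAW),np.cos(YAW)])
    P=np.array([[*(KN+ex*x+ey*y),z] for y in ys for x in xs])
    uv=cv2.projectPoints(P,np.array(T["rvec"],float),np.array(T["tvec"],float),np.array(T["mtx"],float),None)[0].reshape(len(ys),len(xs),2).astype(np.float32)
    g=cv2.cvtColor(T["color"],cv2.COLOR_BGR2GRAY)
    return ys,cv2.remap(g,uv[...,0],uv[...,1],cv2.INTER_LINEAR).astype(float).mean(1)
def edges(T):
    ys=np.arange(.07,.262,.0005);ys,p=prof(T,ys=ys)
    p=cv2.GaussianBlur(p.reshape(-1,1),(1,5),0).ravel()
    # dark brick interval
    i=np.argmin(np.where((ys>.13)&(ys<.21),p,999)); d=p<85
    a=b=np.where((ys>.16)&(ys<.19))[0][0]
    while d[a-1] and a>1:a-=1
    while b<len(p)-1 and d[b+1]:b+=1
    print("brick near %.4f far %.4f"%(ys[a],ys[b]));return ys[a],ys[b]
E
python3 -c "
from h import *
T=get_image('top');ys,p=prof(T)
print([(round(1000*a),int(b)) for a,b in zip(ys,p)]);edges(T)"
```

```text
[(70, 107), (72, 107), (74, 105), (76, 105), (78, 116), (80, 139), (82, 164), (84, 172), (86, 172), (88, 170), (90, 167), (92, 166), (94, 161), (96, 159), (98, 178), (100, 203), (102, 208), (104, 200), (106, 171), (108, 129), (110, 84), (112, 62), (114, 59), (116, 60), (118, 61), (120, 61), (122, 60), (124, 60), (126, 61), (128, 63), (130, 64), (132, 63), (134, 61), (136, 60), (138, 61), (140, 63), (142, 63), (144, 62), (146, 60), (148, 60), (150, 60), (152, 62), (154, 63), (156, 63), (158, 62), (160, 61), (162, 60), (164, 61), (166, 63), (168, 63), (170, 62), (172, 60), (174, 59), (176, 61), (178, 62), (180, 62), (182, 59), (184, 58), (186, 59), (188, 61), (190, 61), (192, 61), (194, 59), (196, 58), (198, 58), (200, 57), (202, 58), (204, 59), (206, 65), (208, 82), (210, 116), (212, 145), (214, 155), (216, 153), (218, 135), (220, 117), (222, 126), (224, 154), (226, 171), (228, 177), (230, 181), (232, 184), (234, 177), (236, 167), (238, 162), (240, 160), (242, 160), (244, 157), (246, 148), (248, 121), (250, 93), (252, 88), (254, 113), (256, 149), (258, 167), (260, 186)]
brick near 0.1105 far 0.2080
```

```bash
python3 -m jog '[[[0,0.09,0,0,0,0,0],[0,0.09,0,0,0,0,0],[0,0.085,0,0,0,0,0],[0,0,0,0,0,0,0]]]'
python3 -c "
from h import *
rep(pic='pics/t6.png');T=get_image('top');edges(T);ys,p=prof(T);print([(round(1000*a),int(b)) for a,b in zip(ys,p) if a<.115 or a>.2])"
```

```text
time_s: 5.1
tool_pos: [0.5354, -0.075, 0.0934]
tool_rot: [-1.567, -0.005, -1.098]
wrist_force: [-0.2, -0.7, 2.5]
gripper_width: 0.0426
t 5.2 knob~ 0.795 Mz [-0.07  -0.13   0.032] e7 [-0.971 -0.41  -0.094] pos [ 0.5354 -0.0749  0.0934] q7 0.88
brick near 0.1130 far 0.2080
[(70, 107), (72, 107), (74, 106), (76, 106), (78, 104), (80, 105), (82, 116), (84, 140), (86, 163), (88, 175), (90, 173), (92, 168), (94, 166), (96, 164), (98, 158), (100, 155), (102, 175), (104, 202), (106, 206), (108, 189), (110, 143), (112, 99), (114, 70), (200, 57), (202, 58), (204, 59), (206, 65), (208, 82), (210, 116), (212, 144), (214, 154), (216, 152), (218, 136), (220, 116), (222, 126), (224, 154), (226, 171), (228, 177), (230, 182), (232, 184), (234, 177), (236, 167), (238, 162), (240, 160), (242, 160), (244, 157), (246, 148), (248, 121), (250, 93), (252, 88), (254, 113), (256, 149), (258, 167), (260, 186)]
```

View pics/t6.png

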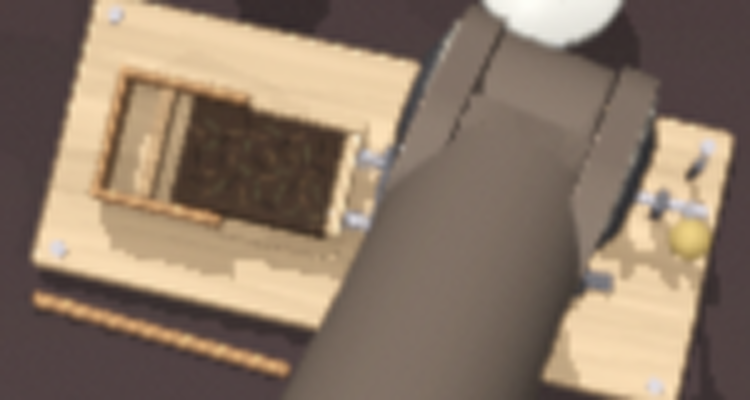

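```bash
python3 -m jog '[[[0,0.09,0,0,0,0,0],[0,0.09,0,0,0,0,0],[0,0.095,0,0,0,0,0],[0,0,0,0,0,0,0],[0,0,0,0,0,0,0]]]'
python3 -c "
from h import *
rep(pic='pics/t7.png');T=get_image('top');edges(T);ys,p=prof(T);print([(round(1000*a),int(b)) for a,b in zip(ys,p) if a<.12 or .2<a<.226])"
```

```text
time_s: 5.8
tool_pos: [0.5355, -0.0749, 0.0934]
tool_rot: [-1.566, -0.003, -1.368]
wrist_force: [0.7, -1.0, 1.6]
gripper_width: 0.0427
t 5.9 knob~ 1.069 Mz [-0.031  0.037  0.069] e7 [-0.142 -0.064 -0.052] pos [ 0.5355 -0.0749  0.0934] q7 0.66
brick near 0.1170 far 0.2115
[(70, 108), (72, 108), (74, 107), (76, 107), (78, 106), (80, 105), (82, 104), (84, 106), (86, 114), (88, 132), (90, 155), (92, 170), (94, 172), (96, 169), (98, 165), (100, 161), (102, 155), (104, 154), (106, 178), (108, 205), (110, 209), (112, 188), (114, 143), (116, 99), (118, 72), (200, 58), (202, 57), (204, 57), (206, 58), (208, 59), (210, 67), (212, 91), (214, 125), (216, 143), (218, 133), (220, 116), (222, 126), (224, 154)]
```

The brick moved 3.5 mm, so the foot is on it. One more click.

```bash
python3 -m jog '[[[0,0.09,0,0,0,0,0],[0,0.09,0,0,0,0,0],[0,0.085,0,0,0,0,0],[0,0,0,0,0,0,0],[0,0,0,0,0,0,0]]]'
python3 -c "
from h import *
rep(pic='pics/t8.png');T=get_image('top');edges(T);ys,p=prof(T);print([(round(1000*a),int(b)) for a,b in zip(ys,p) if a<.12 or .2<a<.226])"
```

```text
time_s: 6.5
tool_pos: [0.5356, -0.0748, 0.0934]
tool_rot: [-1.565, -0.001, -1.636]
wrist_force: [1.4, -1.1, 2.9]
gripper_width: 0.0428
t 6.6 knob~ 1.337 Mz [-0.011 -0.003  0.06 ] e7 [-0.129 -0.051 -0.067] pos [ 0.5356 -0.0749  0.0934] q7 0.44
brick near 0.1215 far 0.2175
[(70, 109), (72, 108), (74, 108), (76, 107), (78, 107), (80, 107), (82, 105), (84, 103), (86, 103), (88, 105), (90, 114), (92, 133), (94, 158), (96, 174), (98, 174), (100, 170), (102, 167), (104, 167), (106, 163), (108, 161), (110, 179), (112, 205), (114, 211), (116, 195), (118, 152), (200, 61), (202, 61), (204, 60), (206, 59), (208, 58), (210, 58), (212, 59), (214, 63), (216, 73), (218, 88), (220, 97), (222, 121), (224, 153)]
```

View pics/t8.png

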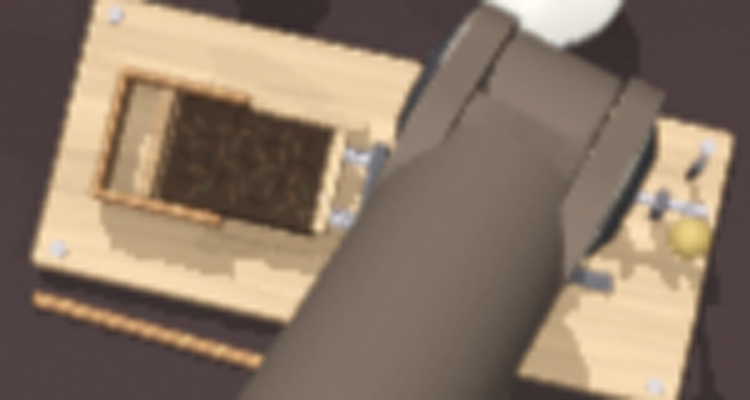

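Foot and brick both moved 4 mm. The packing's face looks about 2 mm away (dark line at jig y ≈ 0.220). One more click, carefully.

```bash
python3 -m jog '[[[0,0.09,0,0,0,0,0],[0,0.09,0,0,0,0,0],[0,0.08,0,0,0,0,0],[0,0,0,0,0,0,0],[0,0,0,0,0,0,0]]]'
python3 -c "
from h import *
rep(pic='pics/t9.png');T=get_image('top');edges(T);ys,p=prof(T);print([(round(1000*a),int(b)) for a,b in zip(ys,p) if a<.13 or .2<a<.226])"
```

```text
time_s: 7.2
tool_pos: [0.5357, -0.0748, 0.0934]
tool_rot: [-1.565, 0.001, -1.9]
wrist_force: [0.2, -2.3, 1.9]
gripper_width: 0.0428
t 7.3 knob~ 1.6 Mz [-0.038  0.022  0.079] e7 [-0.121 -0.045 -0.067] pos [ 0.5357 -0.0749  0.0934] q7 0.23
brick near 0.1255 far 0.2205
[(70, 111), (72, 110), (74, 109), (76, 109), (78, 108), (80, 108), (82, 108), (84, 106), (86, 104), (88, 102), (90, 104), (92, 106), (94, 111), (96, 125), (98, 147), (100, 163), (102, 170), (104, 172), (106, 169), (108, 165), (110, 159), (112, 157), (114, 172), (116, 202), (118, 209), (120, 197), (122, 155), (124, 107), (126, 76), (128, 65), (200, 60), (202, 62), (204, 61), (206, 60), (208, 60), (210, 58), (212, 58), (214, 58), (216, 59), (218, 62), (220, 76), (222, 111), (224, 151)]
```

View pics/t9.png

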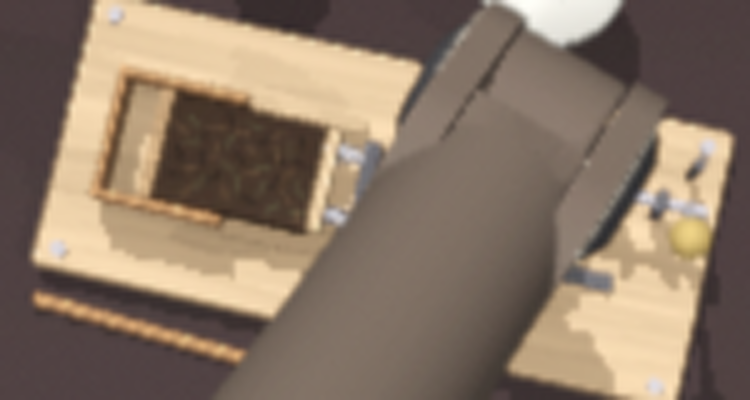

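```bash
python3 -m jog '[[[0,0.09,0,0,0,0,0],[0,0.09,0,0,0,0,0],[0,0.08,0,0,0,0,0],[0,0,0,0,0,0,0],[0,0,0,0,0,0,0]]]'
python3 -c "
from h import *
rep(pic='pics/t10.png');T=get_image('top');edges(T);ys,p=prof(T);print([(round(1000*a),int(b)) for a,b in zip(ys,p) if a<.13 or .2<a<.226])"
```

```text
time_s: 7.9
tool_pos: [0.5358, -0.0749, 0.0934]
tool_rot: [-1.565, 0.004, -2.163]
wrist_force: [1.7, -1.2, 2.3]
gripper_width: 0.0427
t 8.0 knob~ 1.864 Mz [0.135 0.109 0.187] e7 [-0.223 -0.145 -0.168] pos [ 0.5358 -0.0749  0.0934] q7 0.02
brick near 0.1265 far 0.2205
[(70, 114), (72, 113), (74, 112), (76, 111), (78, 110), (80, 110), (82, 109), (84, 108), (86, 108), (88, 107), (90, 105), (92, 103), (94, 104), (96, 106), (98, 110), (100, 119), (102, 133), (104, 148), (106, 158), (108, 163), (110, 160), (112, 154), (114, 158), (116, 189), (118, 208), (120, 206), (122, 175), (124, 126), (126, 87), (128, 67), (200, 59), (202, 60), (204, 61), (206, 62), (208, 61), (210, 59), (212, 58), (214, 58), (216, 59), (218, 62), (220, 75), (222, 108), (224, 149)]
```

View pics/t10.png

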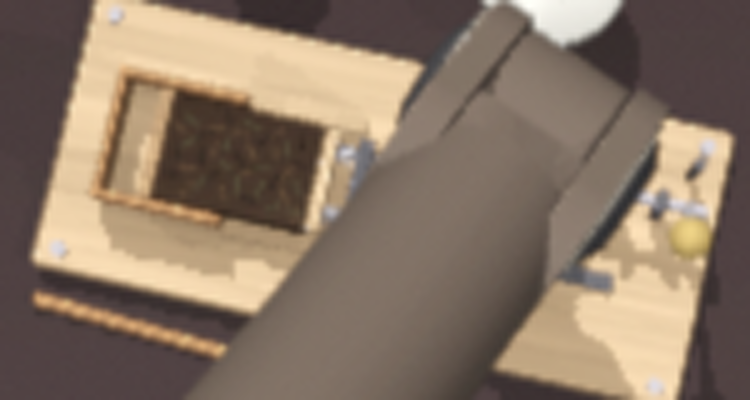

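Contact: the foot moved only 0.8 mm in the last click, the brick's far edge stopped at 0.2205, and the torque rose about 0.11 N m. That is roughly 7 N now and perhaps 5.8 N once it is held, which is too close to 5 N. One more click should hold about 14 N, with a peak near 15 N.

```bash
python3 -m jog '[[[0,0.07,0,0,0,0,0],[0,0.07,0,0,0,0,0],[0,0.07,0,0,0,0,0],[0,0.055,0,0,0,0,0],[0,0,0,0,0,0,0],[0,0,0,0,0,0,0]]]'
python3 -c "
from h import *
rep(pic='pics/t11.png');T=get_image('top');edges(T);ys,p=prof(T);print([(round(1000*a),int(b)) for a,b in zip(ys,p) if .098<a<.13 or .21<a<.226])"
```

```text
time_s: 8.7
tool_pos: [0.5359, -0.0749, 0.0934]
tool_rot: [-1.567, 0.006, -2.431]
wrist_force: [-0.1, -1.4, 2.0]
gripper_width: 0.0427
t 8.8 knob~ 2.132 Mz [0.149 0.267 0.251] e7 [-0.314 -0.26  -0.293] pos [ 0.5359 -0.0749  0.0934] q7 -0.19
brick near 0.1265 far 0.2205
[(98, 105), (100, 107), (102, 109), (104, 115), (106, 125), (108, 135), (110, 143), (112, 146), (114, 154), (116, 187), (118, 208), (120, 206), (122, 178), (124, 130), (126, 89), (128, 67), (210, 59), (212, 58), (214, 58), (216, 59), (218, 62), (220, 75), (222, 108), (224, 148)]
```

Torque rose by another 0.12 N m, about 14 N in all. I'll ease back 0.03 onto the tooth and open the fingers.

```bash
python3 -m jog '[[[0,-0.015,0,0,0,0,0],[0,-0.015,0,0,0,0,0],[0,0,0,0,0,0,0.5],[0,0,0,0,0,0,0.9],[0,0,0,0,0,0,1],[0,0,0,0,0,0,1],[0,0,0,0,0,0,1],[0,0,0,0,0,0,1]]]'
python3 -c "
from h import *
rep(pic='pics/t12.png');s=st();T=get_image('top');edges(T);im=get_image('wrist');cv2.imwrite('pics/w12.png',im['color']);S=get_image('side');cv2.imwrite('pics/s12.png',cv2.resize(S['color'][150:270,220:380],None,fx=5,fy=5))"
```

```text
time_s: 9.7
tool_pos: [0.536, -0.0739, 0.0931]
tool_rot: [-1.567, 0.008, -2.399]
wrist_force: [-0.3, 0.3, 0.3]
gripper_width: 0.0856
t 9.8 knob~ 2.099 Mz [-0.007  0.037  0.012] e7 [ 0.     0.    -0.003] pos [ 0.536  -0.074   0.0931] q7 -0.16
9.85 pos [ 0.536  -0.074   0.0931] rot [-1.567  0.007 -2.399] F [-0.05  0.04 -0.1 ] M [0.024 0.007 0.01 ] q [-0.63  0.6   0.94  1.99 -0.65  0.87 -0.16] w 0.0854
brick near 0.1265 far 0.2205
```

View pics/w12.png

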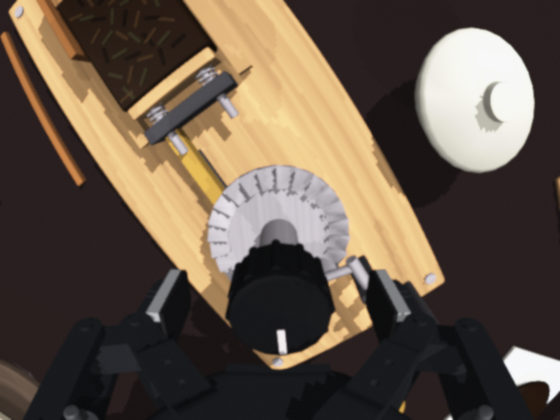

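View pics/s12.png

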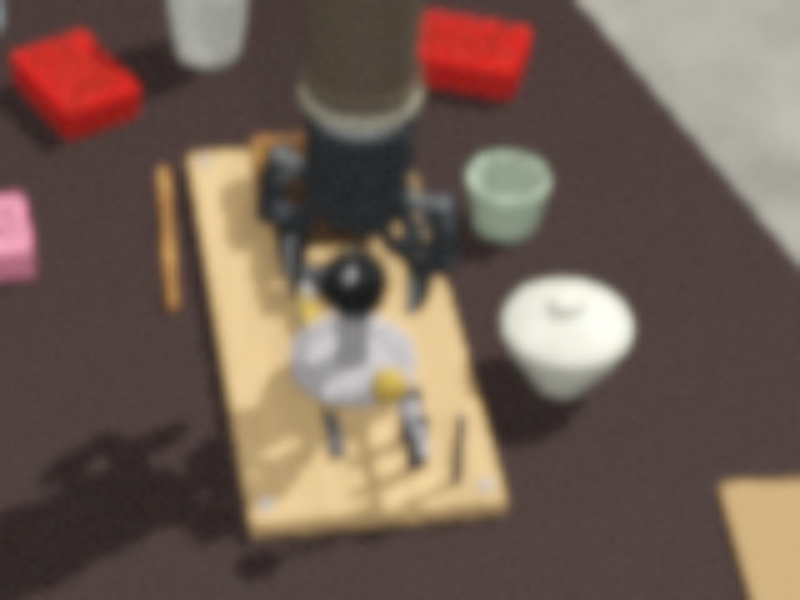

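Held: the springs are compressed, the knob hasn't moved (white line centred, torque zero) and the fingers are open and clear. Now I'll raise, close and turn so that tool z lies along jig x.

```bash
python3 -m jog '[[[0,0,0,0,-2.5,0,1],[0,0,0,0,-2.5,0,1],[0,0,0,0,-2.5,0,1],[0,-0.147,0,0,0,0,0],[0,-0.147,0,0,0,0,0],[0,-0.147,0,0,0,0,0],[0,-0.147,0,0,0,0,0],[0,0,0,0,0,0,0]]]'
cat >> h.py <<'E'
def to(p):
    s=st();Rt=R.from_euler('xyz',s["tool_rot"]).as_matrix();print("cm in tool:",np.round(Rt.T@(np.array(p)-s["tool_pos"])*100,2));return s
E
python3 -c "
from h import *
to([.478,-.170,.160]);T=get_image('top');edges(T);cv2.imwrite('pics/t13.png',cv2.resize(T['color'][165:245,195:345],None,fx=5,fy=5,interpolation=cv2.INTER_CUBIC))"
```

```text
time_s: 10.8
tool_pos: [0.5351, -0.0745, 0.1712]
tool_rot: [-1.564, 0.003, -1.797]
wrist_force: [-0.3, -0.1, 0.9]
gripper_width: 0.0121
10.8 pos [ 0.5351 -0.0745  0.1712] rot [-1.564  0.003 -1.797] F [-0.27 -0.07  0.87] M [ 0.041 -0.003  0.043] q [-0.63  0.44  0.9   1.92 -0.41  0.97  0.23] w 0.0121
cm in tool: [10.59  1.06 -3.43]
brick near 0.1270 far 0.2205
```

View pics/t13.png

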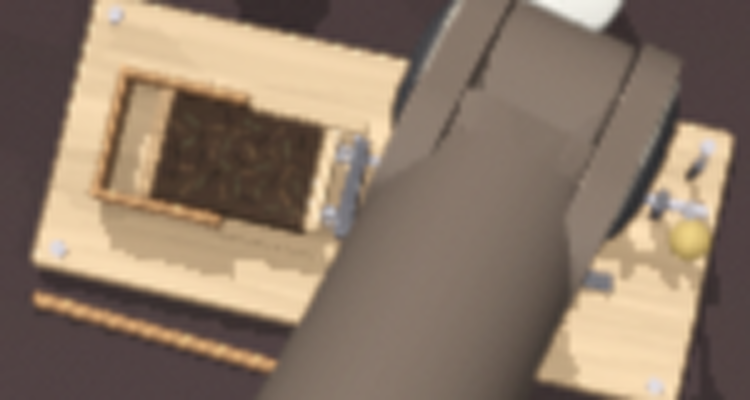

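The springs are clearly shortened and the pawl ball is still seated. Moving to the near (-x) side of the ball.

```bash
python3 -m jog '[[[0,0,0,0,0,-1.8,0],[0,0,0,2.6,0,-1.7,0],[0,0,0,2.7,0,0,0],[0,0,0,2.7,0.5,0,0],[0,0,0,2.6,0.5,0,0],[0,0,0,0,0,0,0]]]'
python3 -c "
from h import *
to([.478,-.170,.102]);im=get_image('wrist');cv2.imwrite('pics/w14.png',im['color'])"
```

```text
time_s: 11.45
tool_pos: [0.4738, -0.1712, 0.1597]
tool_rot: [-1.564, 0.003, -1.828]
wrist_force: [-0.0, 0.7, -0.4]
gripper_width: -0.0002
11.45 pos [ 0.4738 -0.1712  0.1597] rot [-1.564  0.003 -1.828] F [-0.01  0.73 -0.36] M [ 0.051  0.071 -0.003] q [-0.47  0.39  0.93  2.02 -0.4   0.92  0.41] w -0.0002
cm in tool: [-0.21  5.78  0.34]
```

View pics/w14.png

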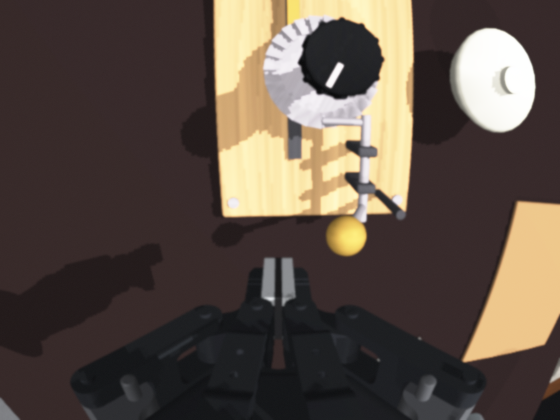

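The closed fingers are left of the ball (346,235), which is the near side. Checking the ball from this view, then descending.

```bash
python3 -c "
from h import *
s=read_state();im=get_image('wrist')
m=cv2.inRange(cv2.cvtColor(im['color'],cv2.COLOR_BGR2HSV)[210:262,320:375],(15,90,70),(35,255,255));k=max(cv2.findContours(m,0,1)[0],key=cv2.contourArea);(u,v),r=cv2.minEnclosingCircle(k);u+=320;v+=210
c,d=wray(im,s,u,v);p=c+d*(.114-c[2])/d[2];print(u,v,r,p);to(p)
T=get_image('top');print(tri([(c,d),ray(T,332.4,212.6)]))"
python3 -m jog '[[[0,0,0,0,1.5,0,0],[0,0,0,0,1.5,0,0],[0,0,0,0,1.5,0,0],[0,0,0,0,1.2,0,0],[0,0,0,0,0,0,0]]]'
python3 -c "
from h import *
to([.517,-.179,.102])"
```

```text
339.12195205688477 232.12195205688477 29.240989685058594 [ 0.51386782 -0.17753131  0.114     ]
11.55 pos [ 0.475  -0.1683  0.1597] rot [-1.565  0.004 -1.823] F [ 0.28 -0.22 -0.2 ] M [-0.028 -0.027  0.001] q [-0.48  0.39  0.92  2.01 -0.4   0.92  0.41] w 0.0
cm in tool: [-0.06  4.6   3.96]
(array([ 0.5158667 , -0.17952278,  0.1096703 ]), [np.float64(0.001561314543196711), np.float64(0.0015613145431968402)])
time_s: 12.1
tool_pos: [0.4768, -0.1625, 0.0967]
tool_rot: [-1.567, 0.005, -1.817]
wrist_force: [0.4, -0.5, 0.2]
gripper_width: -0.0001
12.1 pos [ 0.4768 -0.1625  0.0967] rot [-1.567  0.005 -1.817] F [ 0.37 -0.46  0.23] M [-0.004 -0.001  0.035] q [-0.4   0.48  0.83  2.07 -0.51  0.8   0.49] w -0.0001
cm in tool: [ 0.62 -0.51  4.31]
```

```bash
python3 -m jog '[[[0,0,0,0.4,-0.2,0.7,0],[0,0,0,0.3,-0.2,0.7,0],[0,0,0,0,0,0.8,0],[0,0,0,0,0,0.8,0],[0,0,0,0,0,0.8,0]]]'
python3 -c "
from h import *
s=to([.517,-.179,.102]);im=get_image('wrist');cv2.imwrite('pics/w15.png',im['color'])"
```

```text
time_s: 12.6
tool_pos: [0.5136, -0.18, 0.1021]
tool_rot: [-1.568, 0.006, -1.818]
wrist_force: [0.2, -0.8, 0.0]
gripper_width: 0.0005
12.6 pos [ 0.5136 -0.18    0.1021] rot [-1.568  0.006 -1.818] F [ 0.24 -0.79  0.05] M [ 0.013  0.085 -0.012] q [-0.35  0.54  0.81  1.96 -0.53  0.86  0.5 ] w 0.0005
cm in tool: [-0.18  0.02  0.3 ]
```

View pics/w15.png

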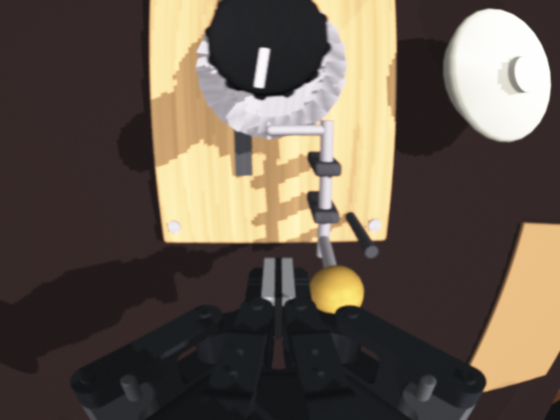

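The ball (337,290) is being pushed and the nose is lifting. Continuing.

```bash
python3 -m jog '[[[0,0,0,-0.1,0,0.9,0],[0,0,0,-0.1,0,0.9,0],[0,0,0,0,0,0.9,0],[0,0,0,0,0,0.7,0],[0,0,0,0,0,0,0]]]'
python3 -c "
from h import *
s=to([.517,-.179,.102]);im=get_image('wrist');cv2.imwrite('pics/w16.png',im['color'])"
```

```text
time_s: 13.15
tool_pos: [0.5533, -0.1873, 0.1028]
tool_rot: [-1.565, 0.005, -1.816]
wrist_force: [-0.7, -0.2, 0.3]
gripper_width: 0.0001
13.15 pos [ 0.5533 -0.1873  0.1028] rot [-1.565  0.005 -1.816] F [-0.72 -0.24  0.28] M [-0.008  0.03   0.017] q [-0.32  0.6   0.8   1.87 -0.55  0.9   0.5 ] w 0.0001
cm in tool: [ 0.08  0.06 -3.73]
```

View pics/w16.png

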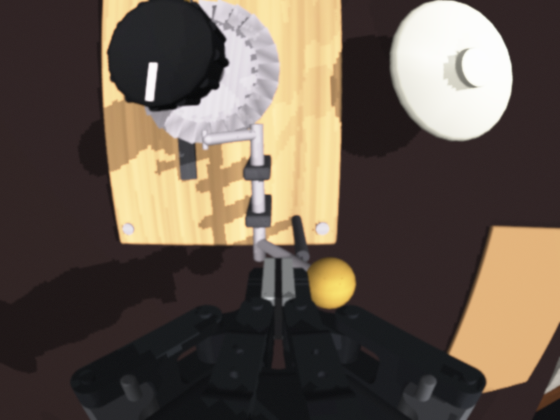

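The ball is tipped over against its stop (331,284). Backing off, rising and going back over the knob with the fingers open.

```bash
python3 -m jog '[[[0,0,0,0,0,-1.5,0],[0,0,0,0,-1,-1.5,0],[0,0,0,0,-2.5,-1,0],[0,0,0,0,-2.5,0,1],[0,0,0,-2.6,-1.4,0,1],[0,0,0,-2.7,0,0,1],[0,0,0,-2.6,0,0,1],[0,0,0,-2.6,0,0,1]]]' 60
python3 -c "
from h import *
s=to([.5357,-.0747,.165]);im=get_image('wrist');cv2.imwrite('pics/w17.png',im['color']);T=get_image('top');edges(T);cv2.imwrite('pics/t17.png',cv2.resize(T['color'][165:245,195:345],None,fx=5,fy=5,interpolation=cv2.INTER_CUBIC))"
```

```text
time_s: 14.0
tool_pos: [0.5335, -0.0775, 0.1794]
tool_rot: [-1.569, 0.006, -1.828]
wrist_force: [-0.5, -0.0, -0.2]
gripper_width: 0.0721
14.0 pos [ 0.5335 -0.0775  0.1794] rot [-1.569  0.006 -1.828] F [-0.48 -0.01 -0.16] M [ 0.01  -0.018  0.027] q [-0.63  0.43  0.91  1.91 -0.41  1.    0.21] w 0.0721
cm in tool: [-0.31  1.44  0.14]
brick near 0.1270 far 0.2210
```

View pics/w17.png

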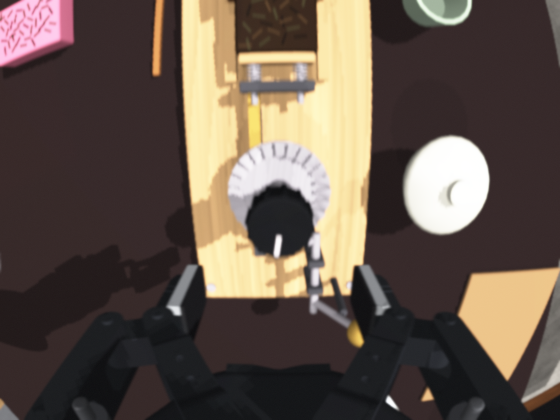

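View pics/t17.png

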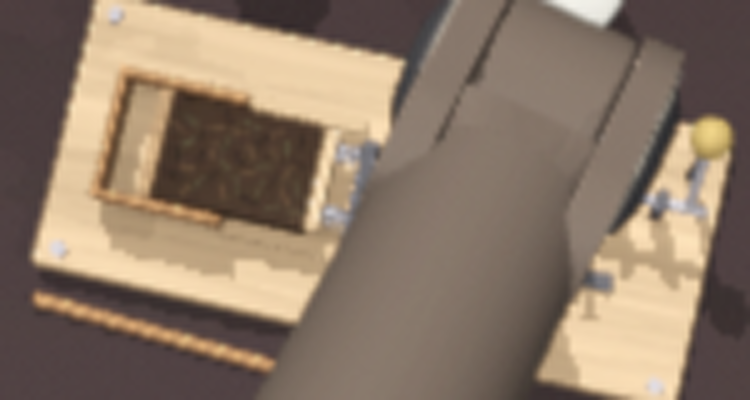

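The pawl is over (ball at crop (711,137), 63 mm further out) and stays there; the springs have relaxed. Descending to grip.

```bash
python3 -m jog '[[[0,0,0,-0.3,1.5,0.1,1],[0,0,0,0,1.5,0,1],[0,0,0,0,1.5,0,1],[0,0,0,0,1.2,0,1],[0,0,0,0,0,0,1]]]'
python3 -c "
from h import *
s=to([.5357,-.0747,.0945])"
```

```text
time_s: 14.6
tool_pos: [0.5334, -0.0736, 0.1158]
tool_rot: [-1.572, 0.006, -1.825]
wrist_force: [0.5, 0.1, 0.2]
gripper_width: 0.0854
14.6 pos [ 0.5334 -0.0736  0.1158] rot [-1.572  0.006 -1.825] F [0.48 0.08 0.16] M [0.053 0.018 0.019] q [-0.57  0.51  0.84  1.97 -0.5   0.88  0.28] w 0.0854
cm in tool: [0.06 2.13 0.25]
```

```bash
python3 -m jog '[[[0,0,0,0.1,1,0.2,1],[0,0,0,0,0.9,0.1,1],[0,0,0,0,0.1,0,0],[0,0,0,0,0,0,0],[0,0,0,0,0,0,0],[0,0,0,0,0,0,0],[0,0,0,0,0,0,0],[0,0,0,0,0,0,0]]]' 60
python3 -c "
from h import *
s=to([.5357,-.0747,.0945]);im=get_image('wrist');cv2.imwrite('pics/w18.png',im['color'])"
```

```text
time_s: 15.4
tool_pos: [0.5351, -0.077, 0.0944]
tool_rot: [-1.574, 0.005, -1.828]
wrist_force: [-1.0, -0.1, -3.7]
gripper_width: 0.0427
15.4 pos [ 0.5351 -0.077   0.0944] rot [-1.574  0.005 -1.828] F [-1.04 -0.08 -3.75] M [-0.319 -0.325  0.012] q [-0.54  0.55  0.81  1.97 -0.54  0.85  0.31] w 0.0427
cm in tool: [-0.24 -0.01  0.  ]
```

View pics/w18.png

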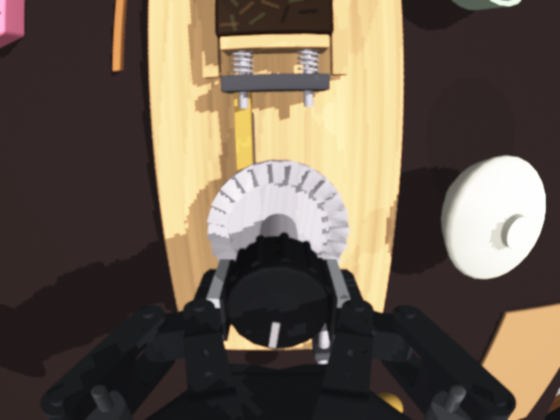

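Gripped, pawl clear. Winding back.

```bash
python3 -m jog '[[[0,-0.06,0,-0.2,0,0,0],[0,-0.12,0,0,0,0,0],[0,-0.12,0,0,0,0,0],[0,-0.12,0,0,0,0,0],[0,-0.12,0,0,0,0,0],[0,-0.12,0,0,0,0,0],[0,-0.1,0,0,0,0,0],[0,0,0,0,0,0,0]]]'
python3 -c "
from h import *
s=to([.5357,-.0747,.0945]);im=get_image('wrist');cv2.imwrite('pics/w19.png',im['color']);T=get_image('top');edges(T);ys,p=prof(T);print([(round(1000*a),int(b)) for a,b in zip(ys,p) if a<.135])"
```

```text
time_s: 16.25
tool_pos: [0.5365, -0.0769, 0.0943]
tool_rot: [-1.57, 0.002, -1.04]
wrist_force: [-0.0, 0.0, -4.3]
gripper_width: 0.0427
16.25 pos [ 0.5365 -0.0769  0.0943] rot [-1.57   0.002 -1.04 ] F [-0.03  0.02 -4.29] M [-0.007  0.099  0.013] q [-0.4   0.49  0.6   1.97 -0.38  0.8   0.95] w 0.0427
cm in tool: [-0.23 -0.02  0.04]
brick near 0.1230 far 0.2210
[(70, 104), (72, 104), (74, 103), (76, 100), (78, 102), (80, 108), (82, 113), (84, 124), (86, 143), (88, 166), (90, 176), (92, 174), (94, 171), (96, 166), (98, 163), (100, 158), (102, 155), (104, 171), (106, 199), (108, 208), (110, 205), (112, 189), (114, 174), (116, 164), (118, 156), (120, 133), (122, 93), (124, 64), (126, 57), (128, 60), (130, 61), (132, 62), (134, 61)]
```

View pics/w19.png

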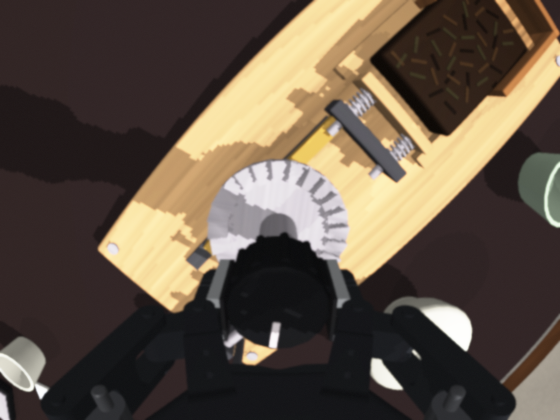

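The foot has moved back about 10 mm and the brick has not moved. Another ~0.66 rad.

```bash
python3 -m jog '[[[0,-0.1,0,-0.1,0,0,0],[0,-0.12,0,-0.1,0,0,0],[0,-0.12,0,0,0,0,0],[0,-0.12,0,0,0,0,0],[0,-0.12,0,0,0,0,0],[0,-0.08,0,0,0,0,0],[0,0,0,0,0,0,0]]]'
python3 -c "
from h import *
s=to([.5357,-.0747,.0945]);T=get_image('top');edges(T);cv2.imwrite('pics/t20.png',cv2.resize(T['color'][165:245,195:345],None,fx=5,fy=5,interpolation=cv2.INTER_CUBIC));ys,p=prof(T);print([(round(1000*a),int(b)) for a,b in zip(ys,p) if a<.135])"
```

```text
time_s: 17.05
tool_pos: [0.5374, -0.076, 0.0943]
tool_rot: [-1.57, -0.003, -0.381]
wrist_force: [0.5, 0.7, -2.4]
gripper_width: 0.0424
17.05 pos [ 0.5374 -0.076   0.0943] rot [-1.57  -0.003 -0.381] F [ 0.52  0.71 -2.45] M [0.088 0.157 0.054] q [-0.28  0.46  0.43  1.96 -0.26  0.78  1.49] w 0.0424
cm in tool: [-0.21 -0.02  0.06]
brick near 0.1230 far 0.2210
[(70, 101), (72, 103), (74, 118), (76, 140), (78, 163), (80, 173), (82, 174), (84, 172), (86, 170), (88, 168), (90, 162), (92, 161), (94, 184), (96, 206), (98, 212), (100, 211), (102, 209), (104, 210), (106, 210), (108, 206), (110, 193), (112, 179), (114, 170), (116, 163), (118, 156), (120, 133), (122, 93), (124, 64), (126, 58), (128, 60), (130, 62), (132, 62), (134, 62)]
```

View pics/t20.png

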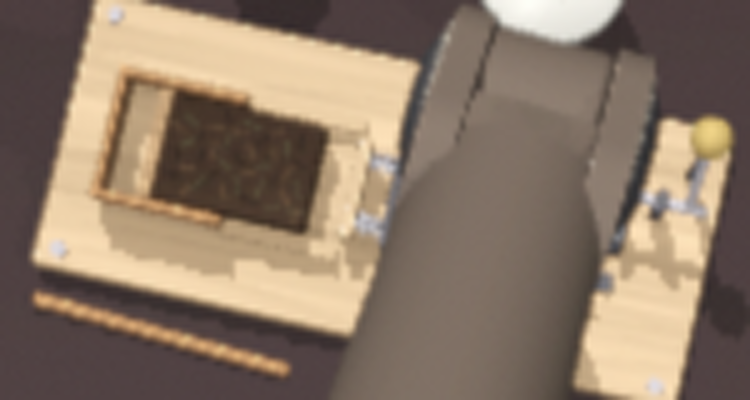

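The foot's rear edge is now 22 mm back from where it stood against the brick. Releasing and lifting straight off.

```bash
python3 -m jog '[[[0,0,0,0,0,0,1],[0,0,0,0,0,0,1],[0,0,0,0,0,0,1],[0,0,0,0,0,0,1],[0,0,0,0,-1.5,0,1],[0,0,0,0,-3,0,1],[0,0,0,0,-3,0,1],[0,0,0,0,-3,0,1]]]'
python3 -m jog '[[[0,0,0,-1,-2,0,1],[0,0,0,-2,-1,0,1],[0,0,0,0,0,0,1],[0,0,0,0,0,0,1]]]'
python3 -c "
from h import *
s=st();im=get_image('wrist');cv2.imwrite('pics/w21.png',im['color']);T=get_image('top');edges(T);cv2.imwrite('pics/t21.png',T['color']);ys,p=prof(T);print([(round(1000*a),int(b)) for a,b in zip(ys,p) if a<.125])"
```

```text
time_s: 17.9
tool_pos: [0.5352, -0.0758, 0.1995]
tool_rot: [-1.574, 0.003, -0.394]
wrist_force: [0.1, -0.1, -0.0]
gripper_width: 0.0851
time_s: 18.3
tool_pos: [0.5098, -0.0646, 0.2357]
tool_rot: [-1.57, -0.006, -0.396]
wrist_force: [-0.2, 0.3, -0.1]
gripper_width: 0.0854
18.3 pos [ 0.5098 -0.0646  0.2357] rot [-1.57  -0.006 -0.396] F [-0.15  0.32 -0.07] M [ 0.01   0.01  -0.016] q [-0.39  0.22  0.5   1.89 -0.12  1.06  1.33] w 0.0854
brick near 0.1230 far 0.2205
[(70, 130), (72, 130), (74, 130), (76, 130), (78, 129), (80, 124), (82, 114), (84, 102), (86, 99), (88, 98), (90, 101), (92, 107), (94, 134), (96, 170), (98, 198), (100, 207), (102, 208), (104, 210), (106, 210), (108, 206), (110, 193), (112, 179), (114, 170), (116, 163), (118, 156), (120, 132), (122, 94), (124, 66)]
```

View pics/w21.png

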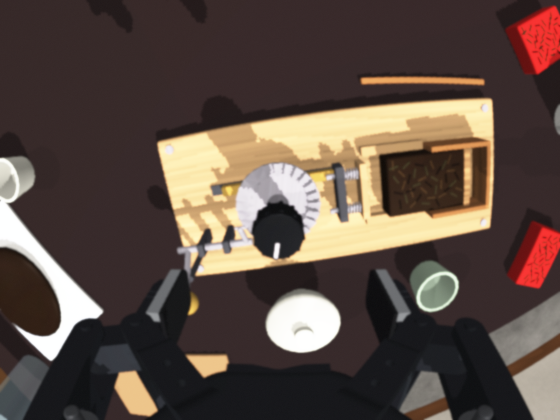

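View pics/t21.png

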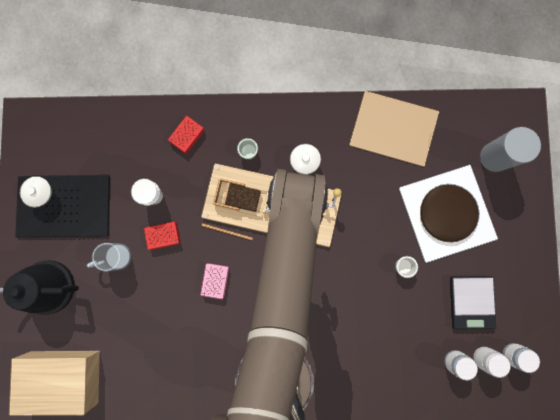

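Nothing else was moved. In the wrist view the foot's gap looks smaller than the profile says, so I'll measure it there as well.

```bash
python3 -c "
from h import *
s=st();im=get_image('wrist');c=im['color'];cv2.imwrite('pics/w22.png',cv2.resize(c[120:240,310:500],None,fx=4,fy=4))
T=get_image('top');cv2.imwrite('pics/t22.png',cv2.resize(T['color'][170:235,205:305],None,fx=8,fy=8,interpolation=cv2.INTER_CUBIC))
ey=np.array([-np.sin(YAW),np.cos(YAW)]);ex=np.array([np.cos(YAW),np.sin(YAW)])
for y,z in((.123,.046),(.221,.046),(.103,.042),(.107,.042),(.0945,.042)):
  q=KN+ey*y; print(y,wproj(im,s,[*q,z]),proj(T,[*q,z]))
"
```

```text
18.4 pos [ 0.5097 -0.0649  0.2351] rot [-1.571 -0.004 -0.397] F [-0.42  0.06  0.73] M [ 0.009 -0.015 -0.057] q [-0.39  0.22  0.5   1.89 -0.12  1.06  1.33] w 0.0855
0.123 [390.65899177 187.39401952] [257.67559042 200.55204163]
0.221 [465.70888891 176.28080197] [227.31532114 193.68816199]
0.103 [372.56314909 188.95493826] [263.95443581 202.09891729]
0.107 [375.99121676 188.4440804 ] [262.71371555 201.81839852]
0.0945 [365.21849011 190.05082513] [266.59197047 202.69524671]
```

View pics/w22.png

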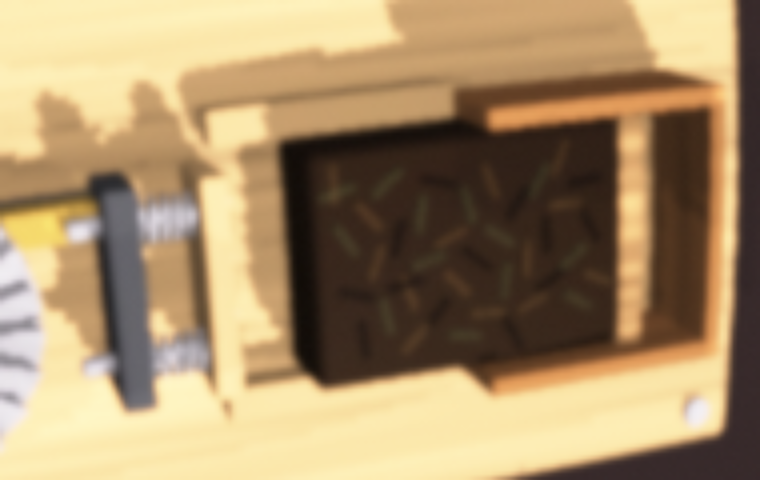

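View pics/t22.png

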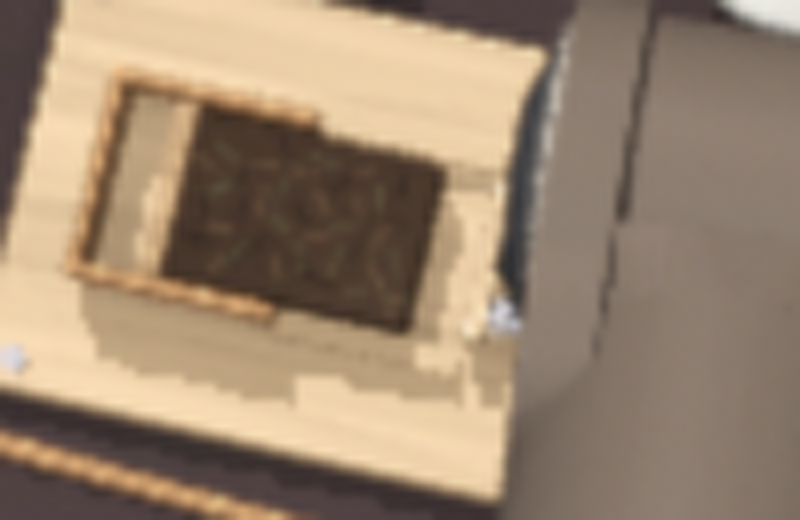

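The wrist view gives foot face ≈ 0.099 and brick near edge ≈ 0.123 along jig y, so about 22 mm clear. The brick's centre is about 3 mm short of the case's open end, well inside the allowed span. Handing in.

```bash
python3 -c "
from h import *
print(finish_job())"
```

```text
the job is handed in; nothing more can be done
None
```

I pressed the brick home, tipped the pawl over, wound the foot back about 22 mm, and handed the job in at about 18.5 s of robot time. No verdict was reported, and nothing I checked ended in failure.

- **Pressing:** I wound the knob click by click to 2.13 rad. The brick stopped against the packing during the seventh click, but I judged that would hold only about 6 N, so I took one more. I estimate about 14 N held and 15 N at the peak, worked out from a torque rise of about 0.22 N m and the spring travel. I did not measure the contact force directly, so the hold is somewhat above the 10 N you named but under 20 N.
- **Holding:** With the fingers open, the knob stayed at 2.1 rad, the springs stayed compressed and the wrist torque read zero.
- **Pawl:** I pushed the ball over with the closed fingers. It lies against its stop in both the top and wrist views.
- **Last checks:**
  - The foot stands about 22 mm clear of the brick in both views.
  - The brick's centre is about 3 mm short of the case's open end, within the allowed span, and it did not move while I wound back.
  - No other object shows any movement in the pictures, and the gripper is open above everything.
- **Disagreements:** On the first approach the tool drifted about 18 mm sideways, and I corrected it before gripping. The knob and ball positions agreed between views to about 2–4 mm.

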